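# Turn a printed panel in the slide-jaw fixture so its support stubs can be trimmed

### The job

The white 3D-printed panel standing in the slide-jaw fixture must be re-clamped with the edge that carries the four support stubs facing straight up, ready for trimming. Slide the jaw well back by its black handle (at least 20 mm clear of the panel) before lifting the panel right out, turn it a quarter turn, stand it on the narrow rest rail against the fixed jaw, near the middle of the jaws, then slide the jaw up snug against it and let go. Do not disturb the other things on the bench.

Things in the scene. Friction and masses are not known exactly. Their poses are not given: they have to be found in the camera images.
- vise: slide-jaw fixture, fixed to the bench. Origin on the bench below the middle of the fixed jaw's clamping face; x along the jaws, y from fixed to sliding jaw, z up. Base 130 (x) by 235 mm (y -35 to 200), 25 high. Both steel jaws 110 mm long in x, tops at z = 75 mm; fixed jaw y -28 to 0; sliding jaw 22 mm thick, its grey tail plate (top z = 59) behind it
- jaw (a joint): gap between the two clamping faces in m (0 = shut, 0.075 = fully open); grows as the sliding jaw moves along the fixture's +y; stays where it is left, about 4 N to slide. The sliding jaw's clamping face is at fixture y = this value
- handle (a point): top centre of the sliding jaw's upright black handle: a round post 22 mm in diameter, standing 46 mm above the tail plate, top 105 mm above the bench, 92 mm behind the sliding jaw's clamping face
- rail_mid (a point): middle of the dark rest rail's top, at fixture x 0, y 12, z 45 mm; rail 120 mm long (fixture x), 18 mm wide; axes as the fixture
- panel: white porous 3D-printed panel, 110 (x) by 24 (y, thickness) by 80 mm (z), 160 g, origin at its centre. It starts on the rest rail on a 110 mm edge, z up, thickness between the jaws. Its +x edge carries a row of four support stubs, 10 mm thick, 14 mm long, pointing level along the fixture's +x at the start; the far edge is plain
- stub_edge (a point): centre of the panel's +x edge face (55 mm from the panel's centre), between the stubs; must end up on top
- spare_panel: bystander: plain white printed panel without stubs, 95 x 60 x 18 mm, lying flat; origin at the centre of its underside
- sleeve: bystander: white printed bone sleeve 170 mm long, about 42 mm thick, lying along its x; origin under its middle
- stump: bystander: white printed bone stump, 56 mm across, 55 mm tall, standing near the fixture; origin under its centre
- bar0: bystander: small white printed bar 60 x 20 x 18 mm lying near the fixture; origin under its centre
- bar1: bystander: second small white bar, like bar0
- bottle: bystander: white bottle with a screw cap, 60 mm across, 160 mm tall; origin under its centre
- scraper: bystander: print scraper lying flat along its x; origin under it
There are look-alikes about, which are no part of the job. Leave any green or red look-alike of the panel alone.

How it is judged (in metres and radians):
On the way, in this order (a step that is already met when the one before it is completed fails the run):
1. the sliding jaw is drawn well back while the panel still stands on the rail (value of joint jaw above 0.042 m and z of panel in the frame of vise between 0.08 and 0.092 m), for 0.1 s.
2. the panel is lifted clear of the jaws (z of panel in the frame of vise above 0.125 m), for 0.1 s.
3. the panel stands on the rest rail between the jaws, stubbed edge up (z of panel in the frame of vise between 0.097 and 0.1035 m and z of stub_edge in the frame of vise above 0.152 m and angle between panel's own x axis and vertical below 0.07 rad and angle between the y axis of panel and the y axis of vise, either way round below 0.09 rad and x of panel in the frame of vise between -0.022 and 0.022 m and y of panel in the frame of vise between 0.006 and 0.021 m), for 0.2 s.
At the end, for the whole second after the job is handed in: Panel at rest on the rail between the jaws (centre 97 to 103.5 mm above the bench, within 22 mm of the jaws' middle, 6 to 21 mm from the fixed jaw), stubbed edge up within 0.07 rad, square to the jaws within 0.09 rad; sliding jaw closed on it (gap under 26.2 mm; panel 24 mm) (all of step 3 and value of joint jaw below 0.0262 m and linear speed of panel below 0.01 m/s); the robot touches nothing.
It fails at once if a bystander is moved more than 30 mm (distance of any of spare_panel, sleeve, stump, bar0, bar1, bottle, scraper from where it was at the start of the episode above 0.03 m).
It also fails if it takes over 58 s, if anything falls off the work surface, if the arm or the gripper's body presses on something with over 40 N, if the wrist force passes 120 N, or if a joint passes its speed limit or range.

### The arm

A 7-joint arm with a two-finger parallel gripper is mounted at the origin on the work surface. World frame = base frame: x ahead of the robot, y to its left, z up, the work surface at z = 0. Lengths are in mm, angles in rad, forces in N, time in s.
With the tool pointing down it reaches from about 400 to 875 mm from the base axis. Payload 4.4 kg.
Tool frame: the origin (TCP) lies midway between the tips of the shut fingers; the grasp point (between the pads) lies 19 mm behind it; z points along the fingers, y is the line along which they close (so a half turn about z gives the same grasp; the last joint's range is limited). The gripper opens to 85 mm and grips with 20 to 120 N. Pads are 22 mm wide; open, the fingers measure 114 mm over their backs; the gripper's body (76 mm by 85 mm) begins 54 mm behind the grasp point. The pads swing forward as they close: fully open they stand 13 mm farther back than shut.
Start: joints at [1.2, 0.628, 0.038, 1.517, -0.027, 0.996, -0.02], TCP at [195.094, -620.045, 231.313] pointing down, gripper open.
Joint ranges: [-3.06, 3.06], [-0.37, 2.12], [-1.25, 1.32], [0.18, 2.47], [-1.1, 4.24], [0.23, 1.98], [-2.94, 2.94]. Speed limits (rad/s): [2.57, 2.57, 3.14, 3.14, 3.14, 3.14, 3.14].

### API

Orientations are given as [roll, pitch, yaw] about the fixed x, y, z axes, in that order (R = Rz(yaw) Ry(pitch) Rx(roll)).
In Python, from cell import ctrl gives the robot as it stands. The module is installed in compiled form; this text tells all that it offers.
- The arm moves only by the tool step_arm, never from a script. Its argument "commands" is one flat list of numbers, 7 for each row, row after row: the shift along the tool's x, y, z in cm, then the turn, a rotation vector about the tool's x, y, z in rad, then the opening, from 0 (shut) to 1 (fully open). A call has 1 to 10 rows; each row is the pose to reach, as a shift and turn from the pose commanded when the call began, along the tool's axes at that moment; what a row does not reach only later rows make up. A row lasts 1/10 s, in which the tool goes at most 50 mm and 8.59 degrees, less where a joint would pass 70% of its speed; a pose out of reach is approached as far as the arm can. A call with a gripper value outside its range is refused whole. The fingers move at their own pace and stop on an object; the grip force is fixed at half the most. Time passes only in rows, so rows that repeat a pose let the fingers close. It gives the time, the measured TCP pose, the force, the opening and the grip force at its end, in the units of the state.
- ctrl.read_state(): the state, without advancing time (a new reading comes with each control period).
- ctrl.get_image(name): name is "scene" or "side" or "wrist"; returns a dict with "image" (420x560x3 uint8, red, green, blue), "range_z" (420x560 float32, mm along the optical axis (not along the pixel's ray), 0 where there is no reading), "vfov" (degrees; the focal length in pixels is half the picture's height over the tangent of half this angle, whatever the lens; pixels are square), "cx", "cy" (the principal point, pixels), "world_to_cam" (4x4, takes a point from world to camera coordinates). Camera axes: x right, y down, z forward; pixel columns grow to the right and rows downward; lengths in mm; the calibration is good to about 2 mm. A picture is of the moment at which its call begins.
- ctrl.finish_job(): hands the job in; it is judged then, once.
The state is a dict: "clock": time; "qpos": joint angles; "qd": joint speeds; "tau": joint torques, N m; "eef_pos": TCP position; "tool_rot": TCP orientation; "force": force on the tool from outside, world axes, zero at the start; "torque": the same for the moment, N m; "width": finger opening in mm; "gripper_force": force on a finger pad.
Only numpy, scipy, OpenCV 4.12 (cv2) and the standard library are available. Lean on these libraries where they do the work, as an engineer would, in place of code of your own. Each camera call takes 0.05 s, during which the arm holds its last target. There are 200 camera calls.

## Working session

There is one attempt and no reset: what is moved stays moved. The work goes in short steps, Python scripts to look and compute and a tool call to move; the robot and the scene stay as the last step left them, time stands still between calls to the robot, and variables do not carry over. Pictures are saved under pics/ and viewed, at most 10 in all, crops included, and the job is handed in when it is done.

Besides the shell and the picture viewer there is one more tool, called after "Request:" as name(argument=value, ...) on one line, values as JSON. step_arm: Moves the arm, as the interface text tells. Its arguments: {"type":"object","properties":{"commands":{"type":"array"}},"required":["commands"]}

```bash
mkdir -p pics; cat > h.py <<'E'
import numpy as np, cv2
from cell import ctrl
from scipy.spatial.transform import Rotation as R
def grab(n):
    d=ctrl.get_image(n); h=d["image"].shape[0]
    d["f"]=h/2/np.tan(np.radians(d["vfov"])/2); d["T"]=np.linalg.inv(d["world_to_cam"]); return d
def cloud(d):
    z=d["range_z"]; v,u=np.mgrid[:z.shape[0],:z.shape[1]]
    P=np.stack([(u-d["cx"])/d["f"]*z,(v-d["cy"])/d["f"]*z,z],-1)
    W=P@d["T"][:3,:3].T+d["T"][:3,3]; W[z==0]=np.nan; return W
E
python3 - <<'E'
from h import *
ims=[]
for n in("scene","side"):
    d=grab(n); print(n,d["T"][:3,3].round(),d["f"]); np.savez(n+"0.npz",W=cloud(d),im=d["image"])
    cv2.imwrite(f"pics/{n}0.png",d["image"][...,::-1])
s=ctrl.read_state(); print(s)
E
```

```text
scene [1400.  346. 1245.] 490.3552259431197
side [ 435. -953.  769.] 471.9591195046103
{'clock': 0.1, 'qpos': array([ 1.20022283,  0.62926116,  0.03841294,  1.51827491, -0.02698159,
        0.99630416, -0.0199853 ]), 'qd': array([ 0.00027268, -0.00234021, -0.00026371, -0.00402507, -0.00014689,
       -0.00014647,  0.00019332]), 'tau': array([ 3.03389381e-03, -5.64528608e+01,  1.23043980e+00, -1.93973225e+01,
        1.12314752e-02,  5.48836193e-03, -6.96584550e-06]), 'eef_pos': array([ 194.92158183, -619.49094264,  230.47338726]), 'tool_rot': array([-3.13986218e+00,  1.48212984e-05,  3.04823810e-01]), 'force': array([0.51096923, 0.66680165, 1.11479927]), 'torque': array([-0.00786873,  0.05964431,  0.05032311]), 'gripper_force': 0.0, 'width': 85.63085605096691}
```

View pics/scene0.png

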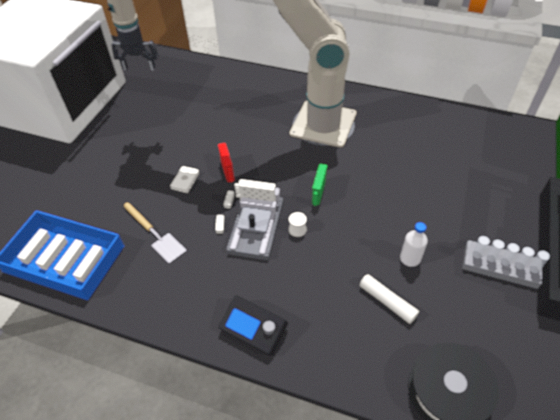

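View pics/side0.png

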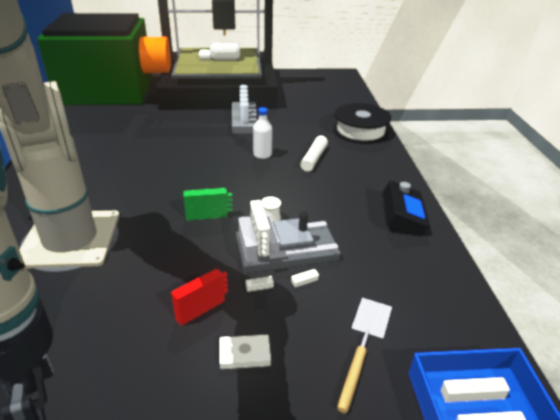

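Scene view: fixture at about (255,215), with the panel at (257,190), the handle at (252,220), the stump at (297,224) and bars at (229,199) and (220,224). The side view shows the stubs facing the side camera, toward -y world, at (264,235). The red and green look-alikes stand on either side, nearer the robot.

```bash
python3 - <<'E'
from h import *
for n in("scene","side"):
    q=np.load(n+"0.npz"); W=q["W"]; im=q["im"].astype(int)
    roi=np.zeros(W.shape[:2],bool)
    if n=="scene": roi[165:270,200:320]=1
    else: roi[185:350,170:350]=1
    hsv=cv2.cvtColor(q["im"],cv2.COLOR_RGB2HSV)
    def show(t,m):
        m=m&roi&np.isfinite(W[...,0]); c,l,st,_=cv2.connectedComponentsWithStats(m.astype(np.uint8))
        for i in range(1,c):
            if st[i,4]<25: continue
            P=W[l==i]; r=cv2.minAreaRect(P[:,:2].astype(np.float32))
            print(n,t,st[i].tolist(),"ctr",np.round(r[0]),"size",np.round(r[1]),"ang",round(r[2],1),"z",np.percentile(P[:,2],[2,50,98]).round())
    z=W[...,2]
    show("z>82",z>82); show("70-80",(z>68)&(z<80)); show("54-64",(z>54)&(z<64)); show("20-30",(z>20)&(z<30)); show("8-22",(z>9)&(z<21)&(hsv[...,2]>120));
E
python3 - <<'E'
import numpy as np,cv2
a=cv2.imread('pics/scene0.png')[165:270,200:320];b=cv2.imread('pics/side0.png')[185:300,225:345]
cv2.imwrite('pics/c0.png',np.hstack([cv2.resize(a,(400,350)),cv2.resize(b,(400,350))]))
E
```

```text
scene z>82 [236, 180, 40, 19, 543] ctr [477. -86.] size [ 32. 124.] ang 9.2 z [ 83. 115. 128.]
scene z>82 [248, 213, 8, 11, 66] ctr [581. -57.] size [22. 24.] ang 87.2 z [ 85. 100. 108.]
scene 70-80 [313, 182, 7, 12, 39] ctr [387.  84.] size [45. 19.] ang 29.4 z [69. 76. 79.]
scene 70-80 [275, 188, 5, 9, 27] ctr [442. -26.] size [32. 10.] ang 13.5 z [69. 73. 77.]
scene 70-80 [240, 195, 36, 14, 291] ctr [498. -73.] size [ 43. 115.] ang 14.0 z [68. 73. 79.]
scene 54-64 [238, 204, 38, 29, 592] ctr [551. -62.] size [ 95. 110.] ang 6.6 z [55. 58. 63.]
scene 54-64 [291, 213, 15, 13, 76] ctr [512.  68.] size [47. 42.] ang 8.9 z [54. 56. 61.]
scene 20-30 [227, 197, 57, 61, 948] ctr [543. -62.] size [237. 131.] ang 8.0 z [20. 24. 30.]
scene 20-30 [290, 223, 16, 10, 33] ctr [522.  68.] size [29. 47.] ang 18.9 z [20. 25. 30.]
scene 8-22 [225, 191, 9, 16, 93] ctr [ 472. -187.] size [63. 22.] ang 11.7 z [11. 16. 21.]
scene 8-22 [217, 215, 7, 17, 103] ctr [ 573. -174.] size [64. 20.] ang 23.3 z [11. 17. 20.]
scene 8-22 [290, 225, 16, 10, 53] ctr [524.  67.] size [25. 48.] ang 9.7 z [ 9. 15. 21.]
s
[... 1230 characters left out ...]
 [584. -54.] size [143.  72.] ang 8.8 z [22. 25. 29.]
side 20-30 [236, 231, 104, 37, 748] ctr [ 524. -114.] size [119. 261.] ang 71.2 z [21. 25. 30.]
side 20-30 [174, 288, 52, 31, 183] ctr [ 346. -255.] size [123.  25.] ang 31.2 z [20. 25. 30.]
side 8-22 [271, 213, 9, 8, 32] ctr [524.  47.] size [33. 10.] ang 44.6 z [10. 16. 20.]
side 8-22 [291, 269, 27, 15, 221] ctr [ 571. -179.] size [60. 24.] ang 17.6 z [10. 17. 20.]
side 8-22 [246, 276, 27, 13, 225] ctr [ 467. -191.] size [60. 23.] ang 9.2 z [10. 17. 20.]
side 8-22 [175, 295, 49, 28, 196] ctr [ 343. -262.] size [110.  21.] ang 26.6 z [ 9. 15. 21.]
side 8-22 [220, 335, 49, 15, 674] ctr [ 431. -357.] size [37. 94.] ang 87.9 z [15. 18. 20.]
```

View pics/c0.png

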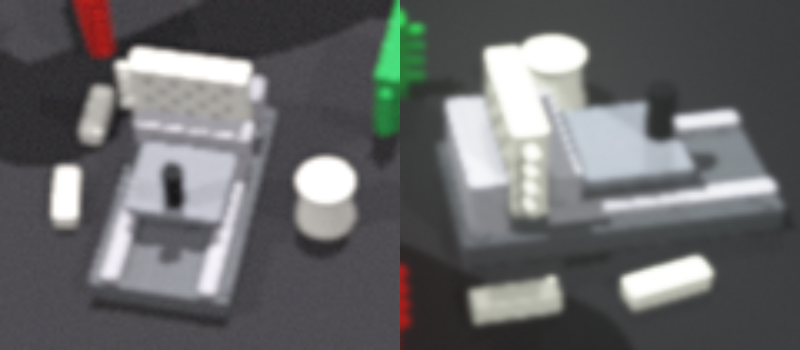

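The zoom shows the fixture clearly: stubs toward -y, sliding jaw close to the panel, handle free. The fixture's y axis is about 8° off world x and its origin is near (461,-74). I'll go over the handle and refine with the wrist camera.

```bash
cat >> h.py <<'E'
YAW=np.radians(8.0); O=np.array([461.3,-73.5,0.])
def F(): return R.from_euler('z',YAW-np.pi/2)   # fixture->world
def fx(p): return F().apply(p)+O
def tilt(a): # tool down with tool x=-fix x, tool y=fix y; a deg: turned about fixture y (neg = tool points to +x)
    return F()*R.from_euler('y',a,degrees=True)*R.from_matrix(np.array([[-1,0,0],[0,1,0],[0,0,-1.]]).T)
def cmd(p,Rt):
    s=ctrl.read_state(); Rc=R.from_euler('xyz',s["tool_rot"])
    print("shift cm",(Rc.inv().apply(p-s["eef_pos"])/10).round(2),"rv",(Rc.inv()*Rt).as_rotvec().round(3),"t",s["clock"])
E
python3 - <<'E'
from h import *
cmd(np.array([560,-63,290.]),tilt(0))
E
```

```text
shift cm [ 51.53 -42.14  -5.88] rv [-1.000e-03 -1.000e-03 -1.406e+00] t 0.1
```

Request:
step_arm(commands=[51.5, -42.1, -5.9, 0, 0, -1.406, 1, 51.5, -42.1, -5.9, 0, 0, -1.406, 1, 51.5, -42.1, -5.9, 0, 0, -1.406, 1, 51.5, -42.1, -5.9, 0, 0, -1.406, 1, 51.5, -42.1, -5.9, 0, 0, -1.406, 1, 51.5, -42.1, -5.9, 0, 0, -1.406, 1, 51.5, -42.1, -5.9, 0, 0, -1.406, 1, 51.5, -42.1, -5.9, 0, 0, -1.406, 1, 51.5, -42.1, -5.9, 0, 0, -1.406, 1, 51.5, -42.1, -5.9, 0, 0, -1.406, 1])

```text
clock: 1.1
eef_pos: [468.8, -202.0, 275.6]
tool_rot: [-3.141, -0.0, 1.715]
force: [0.9, -1.2, -0.2]
width: 85.2
gripper_force: 0.0
```

```bash
python3 - <<'E'
from h import *
cmd(np.array([560,-63,290.]),tilt(0))
E
```

```text
shift cm [12.44 11.02 -1.44] rv [-0.    -0.     0.004] t 1.1
```

Request:
step_arm(commands=[12.4, 11.0, -1.4, 0, 0, 0, 1, 12.4, 11.0, -1.4, 0, 0, 0, 1, 12.4, 11.0, -1.4, 0, 0, 0, 1, 12.4, 11.0, -1.4, 0, 0, 0, 1, 12.4, 11.0, -1.4, 0, 0, 0, 1, 12.4, 11.0, -1.4, 0, 0, 0, 1, 12.4, 11.0, -1.4, 0, 0, 0, 1])

```text
clock: 1.8
eef_pos: [558.8, -68.0, 289.0]
tool_rot: [-3.14, 0.001, 1.708]
force: [-0.2, -0.8, 0.3]
width: 85.5
gripper_force: 0.0
```

```bash
python3 - <<'E'
from h import *
s=ctrl.read_state();print(s["eef_pos"],s["tool_rot"],s["qpos"].round(2))
d=grab("wrist"); cv2.imwrite("pics/w1.png",d["image"][...,::-1]); print(d["T"].round(2),d["f"],d["cx"],d["cy"])
W=cloud(d); np.savez("w1.npz",W=W,im=d["image"],T=d["T"],f=d["f"],c=[d["cx"],d["cy"]])
E
```

```text
[558.81432409 -67.97101494 289.04944844] [-3.13977464e+00  1.21323454e-03  1.70760550e+00] [ 0.35  0.47 -0.42  1.68  0.22  1.04 -0.  ]
[[ 9.9000e-01  1.3000e-01  3.0000e-02  5.4927e+02]
 [ 1.4000e-01 -9.5000e-01 -2.7000e-01 -1.0000e-02]
 [-0.0000e+00  2.7000e-01 -9.6000e-01  4.3126e+02]
 [ 0.0000e+00  0.0000e+00  0.0000e+00  1.0000e+00]] 360.87378074742395 279.5099833164645 212.35094203864358
```

View pics/w1.png

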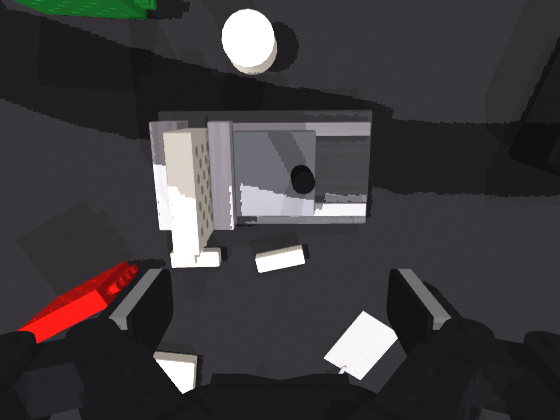

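The wrist view shows the panel top at (185,190), the handle at (302,180), the sliding jaw at (222,175), and the base from (160,112) to (370,223). Next I measure them by casting rays through range data.

```bash
python3 - <<'E'
from h import *
q=np.load("w1.npz"); W=q["W"]; z=W[...,2]; im=q["im"]
def rect(t,m,x0,x1,y0,y1):
    m=m.copy(); k=np.zeros_like(m); k[y0:y1,x0:x1]=1; m&=k
    P=W[m][:,:2].astype(np.float32); r=cv2.minAreaRect(P); L=F().inv().apply(np.c_[P,np.zeros(len(P))]-O)
    print(t,len(P),"ctr",np.round(r[0],1),np.round(r[1],1),round(r[2],2),"z",np.percentile(z[m],[1,50,99]).round(1),"fixmin/max",np.percentile(L[:,:2],[1,50,99],axis=0).round(1).tolist())
rect("base",(z>15)&(z<80),140,380,105,235)
rect("base25",(z>21)&(z<28),140,380,105,235)
rect("jawfix",(z>71)&(z<79),140,178,110,240)
rect("jawslide",(z>71)&(z<79),206,240,110,240)
rect("tail",(z>56)&(z<62),230,340,110,240)
rect("paneltop",(z>120)&(z<130),150,225,110,280)
rect("handletop",(z>101)&(z<110),280,330,150,210)
rect("stump",(z>51)&(z<60),200,300,0,90)
rect("bar",(z>14)&(z<22),250,310,240,275)
E
```

```text
base 20482 ctr [541.1 -64.8] [235.3 129.3] 7.86 z [22.8 57.8 76.3] fixmin/max [[-61.1, -28.5], [-8.6, 90.4], [64.9, 194.5]]
base25 6993 ctr [541.1 -64.8] [235.3 129.3] 7.87 z [22.3 24.6 27. ] fixmin/max [[-61.9, -28.5], [-12.3, 151.6], [66.4, 196.2]]
jawfix 1500 ctr [442.9 -79. ] [ 27.4 109.4] 4.78 z [73.  74.9 76.5] fixmin/max [[-51.1, -29.8], [-6.7, -22.7], [55.7, -4.0]]
jawslide 2506 ctr [497.  -74.6] [ 26.1 115.9] 8.31 z [71.7 74.7 77. ] fixmin/max [[-50.9, 22.5], [1.4, 37.0], [57.0, 47.9]]
tail 6390 ctr [550.8 -62.5] [ 85.7 107.2] 8.79 z [56.8 58.7 60.6] fixmin/max [[-41.5, 48.1], [-2.2, 86.5], [46.4, 131.9]]
paneltop 3475 ctr [473.4 -82.3] [ 24.5 109.5] 8.22 z [120.9 124.8 126.4] fixmin/max [[-43.5, -0.8], [6.6, 11.3], [63.5, 22.7]]
handletop 420 ctr [578.5 -59.4] [20.9 20.5] 52.34 z [101.8 104.5 106.2] fixmin/max [[-7.7, 107.7], [2.0, 117.8], [12.2, 127.9]]
stump 2359 ctr [508.4  62.5] [49.1 50. ] 7.49 z [52.9 54.7 56.5] fixmin/max [[-151.3, 42.4], [-128.2, 65.8], [-104.3, 89.2]]
bar 743 ctr [ 572.5 -176.2] [59.8 20.4] 20.33 z [14.9 17.6 19.6] fixmin/max [[102.8, 66.6], [116.3, 96.2], [131.0, 124.7]]
```

```bash
sed -i 's/^YAW=.*/YAW=np.radians(7.87); O=np.array([459.4,-76.1,0.])/' h.py; python3 - <<'E'
from h import *
cmd(fx([0,120.3,140]),tilt(0));cmd(fx([0,120.3,76]),tilt(0))
E
```

```text
shift cm [ 0.57  2.08 14.92] rv [-0.001  0.001 -0.001] t 1.85
shift cm [ 0.57  2.09 21.32] rv [-0.001  0.001 -0.001] t 1.85
```

Request:
step_arm(commands=[0.6, 2.1, 5, 0, 0, 0, 1, 0.6, 2.1, 10, 0, 0, 0, 1, 0.6, 2.1, 14.9, 0, 0, 0, 1, 0.6, 2.1, 14.9, 0, 0, 0, 1, 0.6, 2.1, 14.9, 0, 0, 0, 1])

```text
clock: 2.35
eef_pos: [579.3, -57.8, 140.4]
tool_rot: [-3.14, -0.0, 1.709]
force: [0.1, -0.1, 1.0]
width: 85.5
gripper_force: 0.0
```

```bash
python3 - <<'E'
from h import *
cmd(fx([0,120.3,76]),tilt(0))
E
```

```text
shift cm [-0.17 -0.08  6.44] rv [-0.002 -0.     0.001] t 2.35
```

Request:
step_arm(commands=[-0.2, 0, 3.2, 0, 0, 0, 1, -0.2, 0, 6.4, 0, 0, 0, 1, -0.2, 0, 6.4, 0, 0, 0, 1, -0.2, 0, 6.4, 0, 0, 0, 0, -0.2, 0, 6.4, 0, 0, 0, 0, -0.2, 0, 6.4, 0, 0, 0, 0, -0.2, 0, 6.4, 0, 0, 0, 0, -0.2, 0, 6.4, 0, 0, 0, 0])

```text
clock: 3.15
eef_pos: [580.5, -58.8, 77.8]
tool_rot: [3.141, 0.001, 1.711]
force: [-2.2, -0.6, 8.2]
width: 20.5
gripper_force: 58.3
```

Request:
step_arm(commands=[0, 0.7, 0, 0, 0, 0, 0, 0, 1.4, 0, 0, 0, 0, 0, 0, 2.1, 0, 0, 0, 0, 0, 0, 2.8, 0, 0, 0, 0, 0, 0, 3.4, 0, 0, 0, 0, 0, 0, 3.9, 0, 0, 0, 0, 0, 0, 3.9, 0, 0, 0, 0, 0, 0, 3.9, 0, 0, 0, 0, 0, 0, 3.9, 0, 0, 0, 0, 0.7, 0, 3.9, 0, 0, 0, 0, 1])

```text
clock: 4.15
eef_pos: [618.9, -53.2, 76.7]
tool_rot: [3.141, 0.0, 1.711]
force: [0.0, 0.5, 0.6]
width: 48.3
gripper_force: 0.0
```

Request:
step_arm(commands=[0, 0, 0, 0, 0, 0, 1, 0, 0, 0, 0, 0, 0, 1, 0, 0, -5, 0, 0, 0, 1, 0, 0, -10, 0, 0, 0, 1, 0, 0, -15, 0, 0, 0, 1, 0, -5, -16, 0, 0, 0, 1, 0, -8, -17, 0, 0, 0, 1, 0, -8, -17, 0, 0, 0, 1])

```text
clock: 4.95
eef_pos: [536.2, -65.6, 248.0]
tool_rot: [-3.14, 0.002, 1.71]
force: [1.6, -0.3, 0.1]
width: 85.3
gripper_force: 0.0
```

```bash
python3 - <<'E'
from h import *
d=grab("wrist"); W=cloud(d); z=W[...,2]; L=F().inv().apply((np.nan_to_num(W,nan=-999)-O).reshape(-1,3)).reshape(W.shape)
def rect(t,lo,hi,y0,y1):
    m=(z>lo)&(z<hi)&(abs(L[...,0])<60)&(L[...,1]>y0)&(L[...,1]<y1)
    if m.sum()<20: print(t,m.sum());return
    r=cv2.minAreaRect(W[m][:,:2].astype(np.float32)); print(t,m.sum(),F().inv().apply(np.r_[r[0],0]-O).round(1),np.round(r[1],1),round(r[2],2),np.median(z[m]))
rect("panel",120,130,-10,40);rect("handle",101,110,100,190);rect("jaw",72,78,50,110)
p=fx([0,0,0])
for a in(0,30,20): # grasp point at panel x=+22 -> fix; z 103
    g=np.array([8+22,13,103.]); Rt=tilt(a); dz=Rt.apply([0,0,1]); print(a,F().inv().apply(dz).round(2)); cmd(fx(g)+dz*(19-110),Rt)
s=ctrl.read_state();print(s["eef_pos"],s["qpos"].round(2))
cv2.imwrite("pics/w2.png",d["image"][...,::-1])
E
```

```text
panel 4337 [ 6.5 13.   0. ] [ 24.6 107. ] 8.22 124.76141835733631
handle 541 [ -0.5 160.2   0. ] [20.9 21.1] 79.27 104.42540240994362
jaw 2910 [ 0.4 79.5  0. ] [ 22.  109.1] 8.29 74.63390072942528
0 [ 0.  0. -1.]
shift cm [-2.99 -6.71  5.35] rv [0.001 0.001 0.002] t 5.0
30 [-0.5   0.   -0.87]
shift cm [-7.54 -6.71  6.58] rv [0.    0.525 0.002] t 5.0
20 [-0.34 -0.   -0.94]
shift cm [-6.1  -6.71  5.91] rv [0.001 0.35  0.002] t 5.0
[538.58782134 -65.05711474 247.55209196] [ 0.35  0.48 -0.42  1.79  0.24  0.92 -0.03]
```

```bash
python3 - <<'E'
from h import *
for a in(-60,-70):
  Rt=tilt(a); dz=Rt.apply([0,0,1]); cmd(fx([-18,13,122+90])+dz*19,Rt)
E
```

```text
shift cm [ 0.16 -6.7   4.5 ] rv [ 2.000e-03 -1.046e+00  1.000e-03] t 5.0
shift cm [ 0.02 -6.7   4.2 ] rv [ 2.00e-03 -1.22e+00  1.00e-03] t 5.0
```

Request:
step_arm(commands=[0.2, -6.7, 4.5, 0, -1.046, 0, 1, 0.2, -6.7, 4.5, 0, -1.046, 0, 1, 0.2, -6.7, 4.5, 0, -1.046, 0, 1, 0.2, -6.7, 4.5, 0, -1.046, 0, 1, 0.2, -6.7, 4.5, 0, -1.046, 0, 1, 0.2, -6.7, 4.5, 0, -1.046, 0, 1, 0.2, -6.7, 4.5, 0, -1.046, 0, 1, 0.2, -6.7, 4.5, 0, -1.046, 0, 1, 0.2, -6.7, 4.5, 0, -1.046, 0, 1])

```text
clock: 5.9
eef_pos: [473.3, -70.6, 200.0]
tool_rot: [-3.136, 1.045, 1.718]
force: [-0.0, -1.1, 0.9]
width: 85.4
gripper_force: 0.0
```

```bash
python3 - <<'E'
from h import *
s=ctrl.read_state();print(s["eef_pos"],s["qpos"].round(2))
Rt=tilt(-60); dz=Rt.apply([0,0,1]); cmd(fx([-18,13,122+90])+dz*19,Rt);cmd(fx([-18,13,122])+dz*19,Rt)
Rt=tilt(30);dz=Rt.apply([0,0,1]); cmd(fx([30,13,103])+dz*(19-110),Rt)
E
```

```text
[473.33116895 -70.63054983 200.02926578] [-0.58  0.76  0.05  2.11  1.03  1.14 -1.27]
shift cm [-0.31 -0.16  0.05] rv [ 0.003 -0.002  0.005] t 5.9
shift cm [ 7.47 -0.13  4.56] rv [ 0.003 -0.002  0.005] t 5.9
shift cm [-2.39 -0.19  7.75] rv [-0.002  1.569  0.006] t 5.9
```

Request:
step_arm(commands=[-8, -0.2, -4, 0, 0.3, 0, 1, -8, -0.2, -2, 0, 1.569, 0, 1, -8, -0.2, 0, 0, 1.569, 0, 1, -8, -0.2, 2, 0, 1.569, 0, 1, -8, -0.2, 4, 0, 1.569, 0, 1, -7, -0.2, 6, 0, 1.569, 0, 1, -5, -0.2, 7, 0, 1.569, 0, 1, -4, -0.2, 7.7, 0, 1.569, 0, 1, -2.4, -0.2, 7.7, 0, 1.569, 0, 1, -2.4, -0.2, 7.7, 0, 1.569, 0, 1])

```text
clock: 6.9
eef_pos: [481.4, -152.6, 185.8]
tool_rot: [3.137, -0.412, 1.708]
force: [0.0, -0.2, -1.6]
width: 85.4
gripper_force: 0.0
```

```bash
python3 - <<'E'
from h import *
s=ctrl.read_state();print(s["eef_pos"],s["qpos"].round(2))
Rt=tilt(30);dz=Rt.apply([0,0,1]); cmd(fx([30,13,103])+dz*(19-110),Rt)
E
```

```text
[ 481.36082637 -152.64421148  185.75041642] [ 0.76  0.65 -0.45  1.79 -0.12  0.96  0.59]
shift cm [0.15 0.17 0.5 ] rv [0.004 0.112 0.   ] t 6.9
```

Request:
step_arm(commands=[0.15, 0.15, 0.5, 0, 0.112, 0, 0.7, 0.15, 0.15, 0.5, 0, 0.112, 0, 0.7, 0.15, 0.15, 0.5, 0, 0.112, 0, 0.7, 0.15, 0.15, 0.5, 0, 0.112, 0, 0.7])

```text
clock: 7.3
eef_pos: [483.1, -145.7, 181.5]
tool_rot: [3.14, -0.517, 1.713]
force: [0.3, -0.1, 0.2]
width: 59.4
gripper_force: 0.0
```

```bash
python3 - <<'E'
from h import *
Rt=tilt(30);dz=Rt.apply([0,0,1]); cmd(fx([30,13,103])+dz*(19-110),Rt); cmd(fx([30,13,103])+dz*(19),Rt)
E
```

```text
shift cm [-0.27 -0.1  -0.19] rv [-0.001  0.006  0.004] t 7.3
shift cm [-0.2  -0.09 10.81] rv [-0.001  0.006  0.004] t 7.3
```

Request:
step_arm(commands=[-0.2, -0.1, 4, 0, 0.006, 0.004, 0.7, -0.2, -0.1, 7.5, 0, 0.006, 0.004, 0.7, -0.2, -0.1, 9.5, 0, 0.006, 0.004, 0.7, -0.2, -0.1, 10.8, 0, 0.006, 0.004, 0.7, -0.2, -0.1, 10.8, 0, 0.006, 0.004, 0.7, -0.2, -0.1, 10.8, 0, 0.006, 0.004, 0.7])

```text
clock: 7.9
eef_pos: [475.3, -94.4, 86.3]
tool_rot: [-3.14, -0.525, 1.709]
force: [1.1, 0.2, 1.0]
width: 60.1
gripper_force: 0.0
```

```bash
python3 - <<'E'
from h import *
Rt=tilt(30);dz=Rt.apply([0,0,1]);cmd(fx([30,13,103])+dz*(19),Rt)
d=grab("side"); c=d["image"][170:320,180:380,::-1]; cv2.imwrite("pics/s3.png",cv2.resize(c,(800,600)))
E
```

```text
shift cm [-0.01 -0.03 -0.03] rv [-0.002 -0.001  0.001] t 7.9
```

View pics/s3.png

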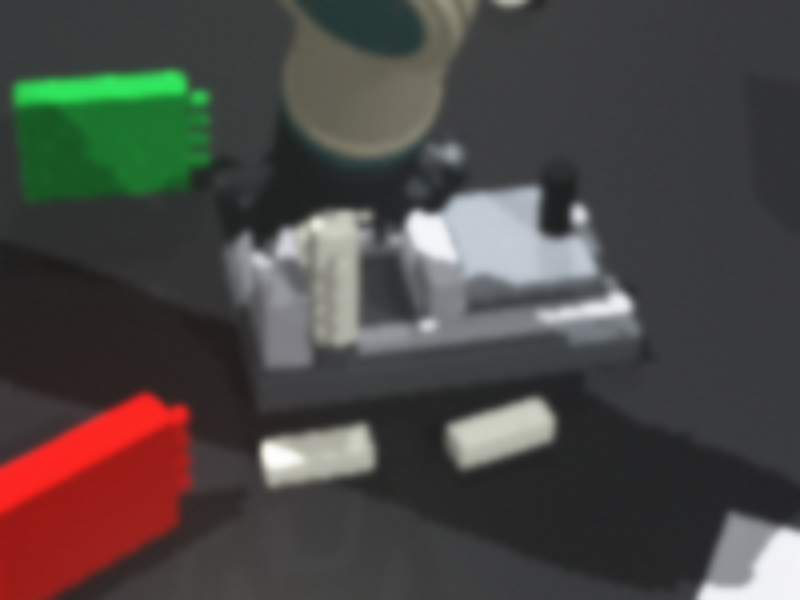

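Side view: the panel (335,270) stands between the fingers and everything else is in place. I'll close now.

Request:
step_arm(commands=[0, 0, 0, 0, 0, 0, 0, 0, 0, 0, 0, 0, 0, 0, 0, 0, 0, 0, 0, 0, 0, 0, 0, 0, 0, 0, 0, 0, 0, 0, 0, 0, 0, 0, 0, 0, 0, 0, 0, 0, 0, 0])

```text
clock: 8.55
eef_pos: [475.0, -95.5, 85.6]
tool_rot: [-3.139, -0.526, 1.706]
force: [-0.1, -2.4, 6.7]
width: 23.3
gripper_force: 58.7
```

Request:
step_arm(commands=[1, 0, -1.7, 0, 0, 0, 0, 2, 0, -3.5, 0, 0, 0, 0, 3, 0, -5.2, 0, 0, 0, 0, 4, 0, -6.9, 0, 0, 0, 0, 5, 0, -8.7, 0, 0, 0, 0, 6, 0, -10.4, 0, 0, 0, 0, 6, 0, -10.4, 0, 0, 0, 0, 6, 0, -10.4, 0, 0, 0, 0])

```text
clock: 9.35
eef_pos: [474.7, -95.7, 204.5]
tool_rot: [-3.138, -0.526, 1.705]
force: [0.5, 0.0, -2.6]
width: 23.3
gripper_force: 60.3
```

```bash
python3 - <<'E'
from h import *
Rt=tilt(-60);dz=Rt.apply([0,0,1]);cmd(fx([-18,13,122+80])+dz*19,Rt)
for n in("side","scene"):
    d=grab(n); W=cloud(d); np.savez(n+"4.npz",W=W,im=d["image"])
E
```

```text
shift cm [1.39 0.05 2.2 ] rv [-0.004 -1.573  0.   ] t 9.35
```

Request:
step_arm(commands=[0.2, 0, 0.2, 0, -0.15, 0, 0, 0.3, 0, 0.4, 0, -0.3, 0, 0, 0.4, 0, 0.6, 0, -0.45, 0, 0, 0.6, 0, 0.8, 0, -0.6, 0, 0, 0.7, 0, 1.0, 0, -0.75, 0, 0, 0.8, 0, 1.2, 0, -0.9, 0, 0, 0.9, 0, 1.4, 0, -1.05, 0, 0, 1.0, 0, 1.6, 0, -1.2, 0, 0, 1.2, 0, 1.9, 0, -1.35, 0, 0, 1.4, 0, 2.2, -0.004, -1.5, 0, 0])

```text
clock: 10.45
eef_pos: [472.2, -70.6, 192.7]
tool_rot: [3.139, 0.948, 1.709]
force: [-1.3, -0.3, -2.4]
width: 23.1
gripper_force: 60.1
```

```bash
python3 - <<'E'
from h import *
Rt=tilt(-60);dz=Rt.apply([0,0,1]);cmd(fx([-18,13,122+80])+dz*19,Rt);print(ctrl.read_state()["qpos"].round(2))
E
```

```text
shift cm [-0.11 -0.05  0.18] rv [ 0.004 -0.099  0.001] t 10.45
[-0.69  0.73  0.27  2.13  0.94  0.93 -1.14]
```

Finish the turn, then measure the held panel's pose.

Request:
step_arm(commands=[-0.1, 0, 0.1, 0.004, -0.08, 0, 0, -0.1, 0, 0.1, 0.004, -0.08, 0, 0, -0.1, 0, 0.1, 0.004, -0.08, 0, 0, -0.1, 0, 0.1, 0.004, -0.08, 0, 0])

```text
clock: 10.85
eef_pos: [471.8, -75.0, 193.9]
tool_rot: [-3.139, 1.023, 1.704]
force: [-0.3, -0.3, -1.4]
width: 23.4
gripper_force: 60.2
```

```bash
python3 - <<'E'
from h import *
Rt=tilt(-60);dz=Rt.apply([0,0,1]);cmd(fx([-18,13,122+80])+dz*19,Rt);print(ctrl.read_state()["eef_pos"])
for n in("scene","side"):
    d=grab(n); W=cloud(d); L=F().inv().apply((np.nan_to_num(W,nan=-9999)-O).reshape(-1,3)).reshape(W.shape)
    hsv=cv2.cvtColor(d["image"],cv2.COLOR_RGB2HSV)
    m=(abs(L[...,0])<75)&(abs(L[...,1]-13)<30)&(L[...,2]>105)&(L[...,2]<260)&(hsv[...,2]>110)
    c,l,st,_=cv2.connectedComponentsWithStats(m.astype(np.uint8)); i=1+st[1:,4].argmax(); print(n,st[i])
    P=L[l==i]; print(np.percentile(P,[1,50,99],axis=0).round(1))
    np.save(n+"P.npy",P)
    x,y,w,h,_=st[i]; cv2.imwrite(f"pics/{n}5.png",cv2.resize(d["image"][y-30:y+70,x-40:x+90,::-1],None,fx=4,fy=4))
E
python3 -c "
import cv2,numpy as np
a=[cv2.resize(cv2.imread(f'pics/{n}5.png'),(400,308)) for n in('scene','side')]
cv2.imwrite('pics/c5.png',np.hstack(a))"
```

```text
shift cm [ 0.23  0.06 -0.11] rv [-0.006 -0.025 -0.002] t 10.85
[471.78496352 -75.0355514  193.89009369]
scene [243 154  30  35 752]
[[-42.    1.5 126.3]
 [  1.2  23.8 200. ]
 [ 37.9  31.4 250.3]]
side [248 158  21  64 965]
[[-43.3  -7.1 128.7]
 [ 31.8   6.6 207.6]
 [ 43.5  32.1 250.6]]
```

View pics/c5.png

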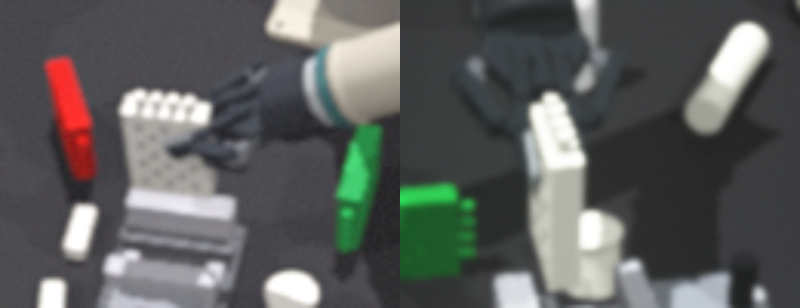

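The crops show the panel held stubs up at (170,140) and (560,190), clear of everything. Next I fit its face planes to find the residual tilt.

```bash
cat > fit.py <<'E'
from h import *
def plane(P,ax,it=6):
    A=[i for i in range(3) if i!=ax]; k=np.ones(len(P),bool)
    for _ in range(it):
        M=np.c_[P[k][:,A],np.ones(k.sum())]; c=np.linalg.lstsq(M,P[k][:,ax],rcond=None)[0]
        r=P[:,ax]-np.c_[P[:,A],np.ones(len(P))]@c; k=abs(r)<max(2.0,1.0*np.std(r[k]))
    return c,k.sum()
E
python3 - <<'E'
from fit import *
P=np.load("sceneP.npy"); 
Q=P[(P[:,1]>16)&(P[:,2]<225)]; c,k=plane(Q,1); print("front face y = a x + b z + c",c.round(4),k,"y at ctr",c@[0,190,1]);
Q2=Q; print("front x min/max by z",[(z,np.percentile(Q[abs(Q[:,2]-z)<8][:,0],[1,99]).round(1).tolist()) for z in(150,170,190,210)])
S=np.load("sideP.npy"); Q=S[(S[:,0]>33)&(S[:,2]<230)]; c,k=plane(Q,0); print("+x face x=a y+b z+c",c.round(4),k,"x at ctr",c@[13,180,1])
print("side zmin",np.percentile(S[S[:,0]>30][:,2],[0,.5,1,2]), "top y range", np.percentile(Q[:,1],[1,99]))
T=np.vstack([P,S]);T=T[(T[:,2]>225)]
print("top hist",np.histogram(T[:,2],bins=range(224,262,2)))
E
```

```text
front face y = a x + b z + c [-7.00000e-03  2.66000e-02  2.01399e+01] 305 y at ctr 25.203240948151443
front x min/max by z [(150, [-41.7, 35.8]), (170, [-40.0, 37.4]), (190, [-33.2, 36.1]), (210, [-21.2, 37.7])]
+x face x=a y+b z+c [-6.80000e-03  3.09000e-02  3.45455e+01] 334 x at ctr 40.0219169566489
side zmin [124.31114038 126.76559938 127.94124966 129.12114797] top y range [-0.73578549 22.27478312]
top hist (array([ 14,  28,  33,  53,  54, 113,  86,  35,  21,  12,  23,  24,  39,
        28,   2,   1,   0,   0]), array([224, 226, 228, 230, 232, 234, 236, 238, 240, 242, 244, 246, 248,
       250, 252, 254, 256, 258, 260]))
```

Request:
step_arm(commands=[0.2, 0, 0, -0.006, -0.027, 0, 0, 1.2, 0, 0.6, -0.006, -0.027, 0, 0, 2.4, 0, 1.3, -0.006, -0.027, 0, 0, 3.6, 0, 2.0, -0.006, -0.027, 0, 0, 4.8, 0, 2.7, -0.006, -0.027, 0, 0, 5.6, 0, 3.2, -0.006, -0.027, 0, 0, 6.1, 0, 3.5, -0.006, -0.027, 0, 0, 6.1, 0, 3.5, -0.006, -0.027, 0, 0, 6.1, 0, 3.5, -0.006, -0.027, 0, 0])

```text
clock: 11.85
eef_pos: [471.8, -71.8, 122.8]
tool_rot: [3.14, 1.05, 1.708]
force: [0.6, -0.5, -2.7]
width: 23.4
gripper_force: 60.4
```

```bash
cat > pan.py <<'E'
from fit import *
Rt=tilt(-60);cmd(ctrl.read_state()["eef_pos"],Rt);s=ctrl.read_state();print(F().inv().apply(s["eef_pos"]-O).round(1),s["qpos"].round(2))
d={}
for n in("scene","side"):
    q=grab(n); W=cloud(q); L=F().inv().apply((np.nan_to_num(W,nan=-9999)-O).reshape(-1,3)).reshape(W.shape)
    hsv=cv2.cvtColor(q["image"],cv2.COLOR_RGB2HSV)
    d[n]=L[(abs(L[...,0])<75)&(abs(L[...,1]-13)<24)&(L[...,2]>80)&(L[...,2]<200)&(hsv[...,2]>110)]
P=d["scene"];Q=P[(P[:,1]>16)]; c,k=plane(Q,1); print("front y=ax+bz+c",c.round(3),k,"ctr y",c@[0,105,1]-12)
S=d["side"];Q=S[(S[:,0]>30)]; c,k=plane(Q,0); print("+x: x=ay+bz+c",c.round(3),k,"ctr x",c@[13,105,1]-40)
T=np.vstack([P,S]);h,b=np.histogram(T[:,2],bins=range(136,186,2));print(dict(zip(b.tolist(),h.tolist())))
E
python3 pan.py
```

```text
shift cm [0. 0. 0.] rv [0.002 0.003 0.   ] t 11.85
[ -2.5  12.8 122.8] [-0.74  0.95  0.29  2.12  1.    0.89 -1.34]
front y=ax+bz+c [ 1.2000e-02 -1.7000e-02  2.7188e+01] 254 ctr y 13.369343771917094
+x: x=ay+bz+c [ 3.0000e-03 -8.0000e-03  3.7686e+01] 277 ctr x -3.1351481748296806
{136: 25, 138: 31, 140: 31, 142: 35, 144: 24, 146: 35, 148: 27, 150: 25, 152: 26, 154: 27, 156: 36, 158: 31, 160: 49, 162: 73, 164: 105, 166: 67, 168: 18, 170: 12, 172: 16, 174: 20, 176: 33, 178: 38, 180: 9, 182: 1}
```

Request:
step_arm(commands=[0.35, 0, 0.2, 0, 0, 0, 0, 0.6, 0, 0.35, 0, 0, 0, 0, 0.7, 0, 0.4, 0, 0, 0, 0, 0.7, 0, 0.4, 0, 0, 0, 0])

```text
clock: 12.35
eef_pos: [471.8, -72.1, 114.9]
tool_rot: [3.14, 1.051, 1.708]
force: [0.8, -0.3, -2.8]
width: 23.2
gripper_force: 60.4
```

Request:
step_arm(commands=[0.09, 0, 0.05, 0, 0, 0, 0, 0.13, 0, 0.08, 0, 0, 0, 0, 0.17, 0, 0.1, 0, 0, 0, 0, 0.17, 0, 0.1, 0, 0, 0, 0])

```text
clock: 12.75
eef_pos: [471.7, -72.1, 113.1]
tool_rot: [3.14, 1.051, 1.708]
force: [1.8, 0.2, -0.9]
width: 22.8
gripper_force: 60.5
```

Request:
step_arm(commands=[0.05, 0, 0.03, 0, 0, 0, 0, 0.09, 0, 0.05, 0, 0, 0, 0, 0.09, 0, 0.05, 0, 0, 0, 0])

```text
clock: 13.05
eef_pos: [471.8, -72.2, 113.1]
tool_rot: [3.139, 1.053, 1.707]
force: [0.8, 2.4, 6.5]
width: 23.4
gripper_force: 61.4
```

```bash
python3 pan.py
```

```text
shift cm [0. 0. 0.] rv [ 0.002  0.006 -0.   ] t 13.05
[ -2.2  12.8 113.1] [-0.74  0.97  0.29  2.12  1.01  0.88 -1.36]
front y=ax+bz+c [ 2.0000e-03 -2.3000e-02  2.7599e+01] 205 ctr y 13.196040708724198
+x: x=ay+bz+c [ 2.0000e-03 -1.0000e-03  3.7427e+01] 229 ctr x -2.6584494074186082
{136: 33, 138: 26, 140: 34, 142: 23, 144: 27, 146: 27, 148: 28, 150: 49, 152: 76, 154: 121, 156: 60, 158: 14, 160: 9, 162: 16, 164: 18, 166: 28, 168: 34, 170: 21, 172: 2, 174: 0, 176: 0, 178: 0, 180: 0, 182: 0}
```

Request:
step_arm(commands=[0, 0, 0, 0, 0, 0, 0.4, 0, 0, 0, 0, 0, 0, 0.7, 0, 0, 0, 0, 0, 0, 0.7, 0, 0, 0, 0, 0, 0, 0.7, 0, 0, -2, 0, 0, 0, 0.7, 0, 0, -5, 0, 0, 0, 0.7, 0, 0, -9, 0, 0, 0, 0.7, 0, 0, -13, 0, 0, 0, 0.7, 0, 0, -16, 0, 0, 0, 0.7, 0, 0, -16, 0, 0, 0, 0.7])

```text
clock: 14.15
eef_pos: [453.2, 70.1, 191.6]
tool_rot: [3.134, 1.046, 1.709]
force: [0.3, -0.1, -0.3]
width: 59.9
gripper_force: 0.0
```

```bash
python3 pan.py; python3 - <<'E'
from h import *
cmd(fx([0,160.2,240]),tilt(0))
E
```

```text
shift cm [0. 0. 0.] rv [ 0.008 -0.002  0.   ] t 14.15
[-145.7   13.8  191.6] [-0.9   0.82  0.18  1.95  0.73  1.21 -1.16]
front y=ax+bz+c [ 1.2000e-02 -1.5000e-02  2.6717e+01] 266 ctr y 13.126070116117024
+x: x=ay+bz+c [-2.000e-02  4.000e-03  3.727e+01] 242 ctr x -2.5881770012628422
{136: 30, 138: 23, 140: 21, 142: 33, 144: 20, 146: 16, 148: 30, 150: 42, 152: 82, 154: 109, 156: 62, 158: 16, 160: 10, 162: 14, 164: 20, 166: 36, 168: 33, 170: 12, 172: 3, 174: 0, 176: 0, 178: 0, 180: 0, 182: 0}
shift cm [-11.23  14.76   9.89] rv [0.002 1.051 0.002] t 14.25
```

Request:
step_arm(commands=[-4, 3, -2, 0, 0, 0, 1, -7, 7, -3, 0, 0.1, 0, 1, -9, 11, -2, 0, 0.25, 0, 1, -10, 14.8, 0, 0, 0.4, 0, 1, -11.2, 14.8, 4, 0, 0.55, 0, 1, -11.2, 14.8, 8, 0, 0.7, 0, 1, -11.2, 14.8, 9.9, 0, 0.85, 0, 1, -11.2, 14.8, 9.9, 0, 1.0, 0, 1, -11.2, 14.8, 9.9, 0, 1.05, 0, 1, -11.2, 14.8, 9.9, 0, 1.05, 0, 1])

```text
clock: 15.25
eef_pos: [616.9, -60.8, 238.0]
tool_rot: [-3.139, 0.002, 1.7]
force: [0.2, -0.9, -0.8]
width: 85.8
gripper_force: 0.0
```

```bash
python3 - <<'E'
from h import *
cmd(fx([0,160.2,130]),tilt(0)); print(ctrl.read_state()["qpos"].round(2))
E
```

```text
shift cm [ 0.66  0.23 10.8 ] rv [-0.003  0.002 -0.008] t 15.25
[ 0.15  0.58 -0.16  1.59  0.11  0.98  0.08]
```

Request:
step_arm(commands=[0.7, 0.2, 4, 0, 0, -0.008, 1, 0.7, 0.2, 8, 0, 0, -0.008, 1, 0.7, 0.2, 10.8, 0, 0, -0.008, 1, 0.7, 0.2, 10.8, 0, 0, -0.008, 1, 0.7, 0.2, 10.8, 0, 0, -0.008, 1])

```text
clock: 15.75
eef_pos: [619.1, -46.0, 131.3]
tool_rot: [-3.141, 0.001, 1.72]
force: [0.1, 0.0, 1.0]
width: 85.4
gripper_force: 0.0
```

```bash
python3 - <<'E'
from h import *
cmd(fx([0,160.2,77]),tilt(0))
E
```

```text
shift cm [-0.79 -0.21  5.43] rv [-0.001  0.001  0.012] t 15.75
```

Request:
step_arm(commands=[-0.8, -0.2, 1, 0, 0, 0.012, 1, -0.8, -0.2, 3.5, 0, 0, 0.012, 1, -0.8, -0.2, 5.4, 0, 0, 0.012, 1, -0.8, -0.2, 5.4, 0, 0, 0.012, 1, -0.8, -0.2, 5.4, 0, 0, 0.012, 0, -0.8, -0.2, 5.4, 0, 0, 0.012, 0, -0.8, -0.2, 5.4, 0, 0, 0.012, 0, -0.8, -0.2, 5.4, 0, 0, 0.012, 0, -0.8, -0.2, 5.4, 0, 0, 0.012, 0])

```text
clock: 16.65
eef_pos: [619.5, -55.4, 78.7]
tool_rot: [3.139, 0.001, 1.706]
force: [-0.6, 0.7, 4.6]
width: 19.9
gripper_force: 58.4
```

```bash
python3 - <<'E'
from h import *
cmd(fx([0,117,77]),tilt(0)); s=ctrl.read_state();print(F().inv().apply(s["eef_pos"]-O).round(1))
E
```

```text
shift cm [ 0.13 -4.45  0.15] rv [ 0.002  0.001 -0.002] t 16.65
[  1.4 161.5  78.7]
```

Request:
step_arm(commands=[0, -0.7, 0, 0, 0, 0, 0, 0, -1.4, 0, 0, 0, 0, 0, 0, -2.1, 0, 0, 0, 0, 0, 0, -2.8, 0, 0, 0, 0, 0, 0, -3.4, 0, 0, 0, 0, 0, 0, -3.8, 0, 0, 0, 0, 0, 0, -4.0, 0, 0, 0, 0, 0, 0, -4.1, 0, 0, 0, 0, 0, 0, -4.1, 0, 0, 0, 0, 0])

```text
clock: 17.55
eef_pos: [579.5, -61.2, 78.6]
tool_rot: [3.138, 0.002, 1.706]
force: [3.3, -0.5, 7.1]
width: 20.2
gripper_force: 60.1
```

Request:
step_arm(commands=[0, -0.1, 0, 0, 0, 0, 0, 0, -0.2, 0, 0, 0, 0, 0, 0, -0.25, 0, 0, 0, 0, 0, 0, -0.25, 0, 0, 0, 0, 0])

```text
clock: 17.95
eef_pos: [577.2, -61.5, 78.6]
tool_rot: [3.138, 0.002, 1.706]
force: [4.2, -0.3, 7.3]
width: 20.8
gripper_force: 60.0
```

```bash
cat > jaw.py <<'E'
from h import *
s=ctrl.read_state();print(F().inv().apply(s["eef_pos"]-O).round(1),s["force"])
for n in("wrist","side"):
    d=grab(n); W=cloud(d); z=W[...,2]; L=F().inv().apply((np.nan_to_num(W,nan=-999)-O).reshape(-1,3)).reshape(W.shape)
    for t,lo,hi,y0,y1 in(("jaw",72,78,20,60),("handle",101,109,100,150),("tail",56,62,70,150),("ptop",152,158,-10,40)):
        m=(z>lo)&(z<hi)&(abs(L[...,0])<60)&(L[...,1]>y0)&(L[...,1]<y1)
        if m.sum()<30: continue
        r=cv2.minAreaRect(W[m][:,:2].astype(np.float32)); print(n,t,m.sum(),F().inv().apply(np.r_[r[0],0]-O).round(1),np.round(r[1],1),round(r[2],2), np.percentile(L[m][:,1],[1,99]).round(1))
E
python3 jaw.py; python3 pan.py
```

```text
[  1.6 118.7  78.6] [ 4.24621979 -0.32420615  7.32976299]
wrist jaw 11225 [ 0.4 34.7  0. ] [ 28.1 109.7] 8.36 [23.5 48.1]
wrist handle 3277 [  0.5 120.8   0. ] [41.7 24.1] 7.24 [102.2 140.5]
wrist tail 14363 [1.000e-01 1.015e+02 0.000e+00] [62.9 90.3] 7.87 [ 70.5 131.8]
side jaw 189 [ 1.6 33.6  0. ] [ 25.9 110.6] 8.0 [22.4 46.3]
side handle 71 [  2.7 119.6   0. ] [39.8 23.2] 12.37 [100.1 139.5]
side tail 465 [  1.8 100.9   0. ] [61.5 95.3] 7.54 [ 70.4 130.2]
side ptop 149 [ 1.7 10.9  0. ] [24.  82.6] 8.01 [-1.  22.8]
shift cm [0. 0. 0.] rv [ 0.002 -1.045 -0.004] t 18.05
[  1.6 118.6  78.6] [ 0.14  0.74 -0.13  1.84  0.16  0.57  0.04]
front y=ax+bz+c [-6.0000e-03 -1.7000e-02  2.6409e+01] 116 ctr y 12.60891725947382
+x: x=ay+bz+c [ 3.0000e-03 -5.0000e-03  3.8322e+01] 250 ctr x -2.1935175401524916
{136: 12, 138: 21, 140: 24, 142: 11, 144: 15, 146: 22, 148: 21, 150: 23, 152: 43, 154: 100, 156: 44, 158: 13, 160: 7, 162: 12, 164: 8, 166: 30, 168: 31, 170: 11, 172: 0, 174: 0, 176: 0, 178: 0, 180: 0, 182: 0}
```

Request:
step_arm(commands=[0, -0.05, 0, 0, 0, 0, 0, 0, -0.1, 0, 0, 0, 0, 0, 0, -0.15, 0, 0, 0, 0, 0, 0, -0.15, 0, 0, 0, 0, 0])

```text
clock: 18.55
eef_pos: [575.7, -61.7, 78.6]
tool_rot: [3.138, 0.002, 1.706]
force: [3.5, -0.9, 6.0]
width: 20.7
gripper_force: 60.0
```

Request:
step_arm(commands=[0, -0.05, 0, 0, 0, 0, 0, 0, -0.1, 0, 0, 0, 0, 0, 0, -0.15, 0, 0, 0, 0, 0, 0, -0.15, 0, 0, 0, 0, 0])

```text
clock: 18.95
eef_pos: [575.4, -61.7, 78.6]
tool_rot: [3.135, 0.002, 1.706]
force: [6.7, -0.2, 4.8]
width: 19.9
gripper_force: 59.8
```

Request:
step_arm(commands=[0, -0.1, 0, 0, 0, 0, 0, 0, -0.2, 0, 0, 0, 0, 0, 0, -0.2, 0, 0, 0, 0, 0])

```text
clock: 19.25
eef_pos: [575.3, -61.8, 78.6]
tool_rot: [3.131, 0.002, 1.706]
force: [10.4, 0.2, 0.5]
width: 20.0
gripper_force: 59.5
```

```bash
python3 jaw.py
```

```text
[  1.7 116.8  78.6] [10.36420191  0.15309998  0.50581185]
wrist jaw 10951 [ 0.8 33.5  0. ] [ 26.5 110.5] 8.14 [23.5 46.3]
wrist handle 3237 [  0.4 120.    0. ] [39.5 23.3] 8.84 [101.3 138.6]
wrist tail 13810 [1.000e-01 1.005e+02 0.000e+00] [61.  90.3] 7.86 [ 70.5 130.1]
side jaw 169 [ 3.  32.7  0. ] [ 24.9 108.8] 7.83 [22.4 44.9]
side handle 65 [  4.7 119.5   0. ] [23.1 35.7] 85.35 [101.2 137. ]
side tail 443 [  2.1 100.3   0. ] [60.2 93.3] 7.71 [ 70.7 128.6]
side ptop 144 [ 0.1 10.9  0. ] [24.1 79. ] 8.89 [-1.1 22.6]
```

Request:
step_arm(commands=[0, 0, 0, 0, 0, 0, 1, 0, 0, 0, 0, 0, 0, 1, 0, 0, 0, 0, 0, 0, 1, 0, 0, 0, 0, 0, 0, 1, 0, 0, -4, 0, 0, 0, 1, 0, 0, -8, 0, 0, 0, 1, 0, 1, -12, 0, 0, 0, 1, 0, 2, -16, 0, 0, 0, 1, 0, 2, -18, 0, 0, 0, 1, 0, 2, -18, 0, 0, 0, 1])

```text
clock: 20.35
eef_pos: [592.1, -58.9, 260.8]
tool_rot: [3.135, 0.002, 1.706]
force: [0.6, 0.6, 0.9]
width: 85.3
gripper_force: 0.0
```

```bash
python3 jaw.py; python3 pan.py; python3 - <<'E'
from h import *
d=grab("side"); cv2.imwrite("pics/s9.png",cv2.resize(d["image"][150:320,170:380,::-1],(740,600)))
E
```

```text
[  1.2 133.8 260.8] [0.56770552 0.60355634 0.87928372]
wrist jaw 2926 [ 0.6 34.6  0. ] [ 24.4 110. ] 9.25 [23.7 46. ]
wrist handle 487 [ -0.2 116.2   0. ] [20.7 20.5] 53.25 [105.8 126. ]
wrist tail 5041 [  0.3 100.5   0. ] [60.9 89.2] 7.84 [ 70.5 130.1]
wrist ptop 2665 [-2.1 12.4  0. ] [24.9 80. ] 8.28 [ 0.7 24.4]
side jaw 171 [ 2.9 32.6  0. ] [ 25.1 112.3] 8.31 [22.1 45.1]
side handle 48 [  2.4 113.9   0. ] [20.7 19.1] 83.16 [104.3 124.2]
side tail 478 [  1.5 100.2   0. ] [60.3 94.3] 7.88 [ 70.3 128.2]
side ptop 149 [-0.3 11.   0. ] [23.7 80.4] 8.33 [-0.8 22.7]
shift cm [0. 0. 0.] rv [-0.002 -1.046 -0.002] t 20.45
[  1.  131.3 257.1] [ 0.16  0.52 -0.17  1.65  0.11  0.98  0.09]
front y=ax+bz+c [ 1.2000e-02 -1.2000e-02  2.6183e+01] 260 ctr y 12.969822473403706
+x: x=ay+bz+c [-3.3000e-02 -1.5000e-02  3.9704e+01] 225 ctr x -2.280277943291324
{136: 27, 138: 27, 140: 24, 142: 25, 144: 21, 146: 23, 148: 29, 150: 42, 152: 81, 154: 108, 156: 54, 158: 12, 160: 14, 162: 11, 164: 22, 166: 28, 168: 43, 170: 12, 172: 1, 174: 0, 176: 0, 178: 0, 180: 0, 182: 0}
```

View pics/s9.png

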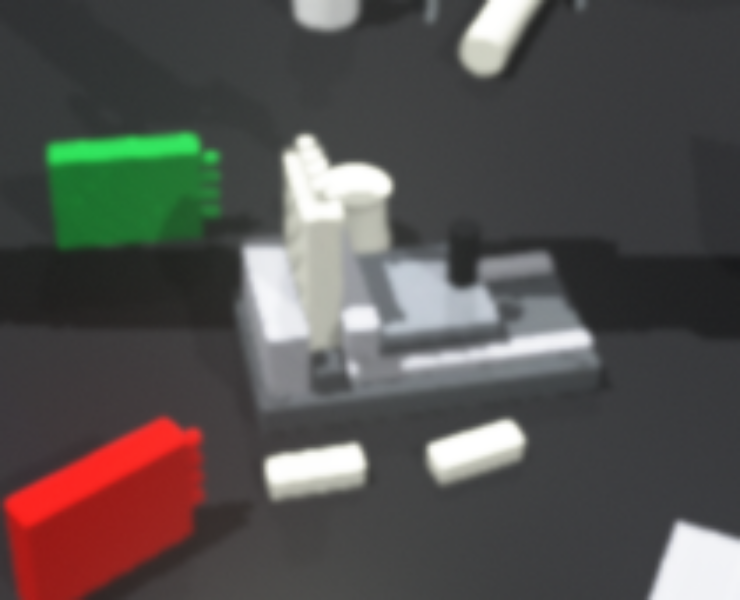

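The side view shows the panel at (315,240), stubs up, clamped with a gap of about 24 mm. The stump, both bars and the look-alikes are where they were, and the gripper is clear, so I'm handing in.

```bash
python3 -c "
from cell import ctrl
print(ctrl.finish_job())"
```

```text
the job is handed in; nothing more can be done
None
```

I re-clamped the panel stubs up near the middle of the jaws (gap about 24 mm by camera, arm clear) and handed the job in at about 20.5 s; no verdict came back.

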